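# Fit the double lid to the open seasoning pot and lift its outer lid

### The arm

A 7-joint arm with a two-finger parallel gripper is mounted at the origin on the work surface. World frame = base frame: x ahead of the robot, y to its left, z up, the work surface at z = 0. Lengths are in m, angles in rad, forces in N, time in s.
With the tool pointing down it reaches from about 0.425 to 0.925 m from the base axis. Payload 6.8 kg.
Tool frame: the origin (TCP) lies between the finger pads; the fingertips stand 25 mm ahead of it and the grasp point (between the pads) lies 6 mm ahead of it (robot.tips_ahead is the distance from the TCP to the fingertips, in m); y points along the fingers, x is the direction in which the jaws open and shut, and the axes are right-handed (so a half turn about y gives the same grasp; the last joint's range is limited). The gripper opens to 85 mm and grips with 20 to 120 N. Pads are 22 mm wide; open, the fingers measure 114 mm over their backs; the gripper's body (76 mm by 85 mm) begins 54 mm behind the grasp point. The pads swing forward as they close: fully open they stand 13 mm farther back than shut.
Start: joints at [1.01, 0.477, 0.022, 1.555, -0.011, 1.109, -0.083], TCP at [0.295, -0.607, 0.256] pointing down, gripper open.
Joint ranges: [-2.96, 2.96], [-0.34, 2.1], [-1.41, 1.46], [0.24, 2.44], [-1.37, 4.51], [0.17, 1.92], [-2.96, 2.96]. Speed limits (rad/s): [2.39, 2.39, 3.14, 3.14, 3.14, 3.14, 3.14].

### API

Orientations are given as a unit quaternion [x, y, z, w].
In Python, from rig import robot gives the robot as it stands.
- The arm moves only by the tool send_rows, never from a script. Its argument "steps" is text: rows parted by semicolons, each of 5 numbers parted by spaces: the shift along the tool's x, y, z in mm, then the turn about the tool's y in degrees, then the opening, from 0 (shut) to 1 (fully open). A call has 1 to 8 rows; each row is the pose to reach, as a shift and turn from the pose measured when the call began, along the tool's axes at that moment; what a row does not reach only later rows make up. A row lasts 1/10 s, in which the tool goes at most 50 mm and 8.59 degrees, less where a joint would pass 70% of its speed; a pose out of reach is approached as far as the arm can. A call with a gripper value outside its range is refused whole. The fingers move at their own pace and stop on an object; "newtons" is the grip in N (left out, the last holds). Time passes only in rows, so rows that repeat a pose let the fingers close. It gives the time, the measured TCP pose, the force and the opening at its end, in the units of the state.
- robot.state(): the state, without advancing time (a new reading comes with each control period).
- robot.grab_frame(name): name is "side" or "top" or "wrist"; returns the picture (480x640x3 uint8, red, green, blue); there is no depth.
- robot.calibration(name): a dict with "fx", "fy", "cx", "cy" (pixels), "R" (3x3) and "t" (3): a world point X has camera coordinates R X + t. Camera axes: x right, y down, z forward; pixel columns grow to the right and rows downward; lengths in m; the calibration is good to about 2 mm. A picture is of the moment at which its call begins: read the wrist's pose just before it. calibration takes no time and is no camera call; for the wrist camera it gives the pose at the moment of the call.
- robot.sign_off(): hands the job in, once; it reports no verdict.
The state is a dict: "time_s": time; "joint_positions": joint angles; "joint_velocities": joint speeds; "joint_torque": joint torques, N m; "eef_pos": TCP position; "eef_rot": TCP orientation; "force": force on the tool from outside, world axes, zero at the start; "ft_torque": the same for the moment, N m; "gripper_width": finger opening in m.
Only numpy, scipy, OpenCV 4.12 (cv2) and the standard library are available. Lean on these libraries where they do the work, as an engineer would, in place of code of your own. Each camera call takes 0.05 s, during which the arm holds its last target. There are 200 camera calls.

### The job

Two alike steel seasoning pots stand on the counter and one of them already has a flat cover; the other is open. Carry the double lid in one piece to the open pot (lifting the inner lid's wooden post lifts both lids), lower it (do not drop it) until the inner lid is fully seated in the mouth, then let go of the post and lift the outer lid, the one with the black collar, off alone, leaving the perforated inner lid undisturbed on the pot. Finish still holding the outer lid in the air, level and still, completely above the top of the wooden post; leave the covered pot and everything else where it stands.

Things in the scene. Friction and masses are not known exactly. Their poses are not given: they have to be found in the camera images.
- inner_lid: perforated steel inner lid, 0.2-0.4 kg, z up; origin: centre of underside. Plug 116 mm wide, z 0-10 mm (fits a pot mouth); flange 142 wide, z 10-14 (rests on the rim); disc 124 wide to z 18; central wooden post 20 wide to z 94, 30 proud of the outer lid collar around it. Starts on a 15 mm board under the outer lid; lifting the post lifts both. Seated, its origin is 80 mm above the pot origin.
- outer_lid: aluminium outer lid lying loose on the inner lid flange, 0.13-0.25 kg, z up; origin: centre of its lower edge, 14 mm above the inner lid origin when nested. 138 mm wide, hollow below; flat top at z 12 mm, at z 15 within 104 mm. Its handle, a black tubular collar 44 wide outside, 38 inside, stands up to z 50; the post passes through with 9 mm play all round. Lifts straight off.
- pot_a: loose round steel pot, 132 mm across and 90 mm high, mouth 126 mm across, wall 3 mm, about 0.7 kg, standing on an 8 mm cork coaster. Origin: centre of its underside, z up. Either pot may be the covered one.
- pot_b: second loose pot, identical to pot_a.
- flat_cover: loose plain flat steel cover with a small wooden knob, 142 mm across, 34 mm high with the knob, sitting in the mouth of one of the two pots at the start: that pot is the covered one. Origin: centre of its underside, 80 mm above the origin of its pot. Leave it alone.
- sauce_bottle: bystander: loose amber glass bottle, 60 mm across, 140 mm high. Origin: centre of its underside.
- spice_jar: bystander: loose glass jar with a metal cap, 66 mm across, 90 mm high. Origin: centre of its underside.
- bowl_stack: bystander: loose stack of paper bowls, 114 mm across, 98 mm high. Origin: centre of its underside.
There are look-alikes about, which are no part of the job. Leave any turquoise or yellow look-alike of the inner_lid alone.

How it is judged:
On the way:
1. the double lid, still nested, is seated in the mouth of the open pot and the post let go (((horizontal distance between inner_lid and pot_a below 0.009 m and z of inner_lid in the frame of pot_a between 0.077 and 0.083 m and angle between inner_lid's own z axis and vertical below 0.05 rad) or (horizontal distance between inner_lid and pot_b below 0.009 m and z of inner_lid in the frame of pot_b between 0.077 and 0.083 m and angle between inner_lid's own z axis and vertical below 0.05 rad)) and z of outer_lid in the frame of inner_lid below 0.018 m and horizontal distance between outer_lid and inner_lid below 0.008 m and contact force between the fingers and inner_lid below 0.2 N and linear speed of inner_lid below 0.02 m/s), for 0.2 s.
At the end, for the whole second after the job is handed in: inner lid seated in the pot that was open (9 mm of centre, 80 +-3 mm above the pot origin, tilt under 0.05 rad), untouched; outer lid held by the fingers alone, at rest, tilt under 0.2 rad, its origin over 100 mm above the inner lid origin (post top: 94 mm) (((horizontal distance between inner_lid and pot_a below 0.009 m and z of inner_lid in the frame of pot_a between 0.077 and 0.083 m and angle between inner_lid's own z axis and vertical below 0.05 rad) or (horizontal distance between inner_lid and pot_b below 0.009 m and z of inner_lid in the frame of pot_b between 0.077 and 0.083 m and angle between inner_lid's own z axis and vertical below 0.05 rad)) and z of outer_lid in the frame of inner_lid above 0.1 m and angle between outer_lid's own z axis and vertical below 0.2 rad and linear speed of outer_lid below 0.03 m/s and linear speed of inner_lid below 0.02 m/s and contact force between the fingers and outer_lid above 1 N and contact force between outer_lid and inner_lid below 0.1 N and contact force between outer_lid and pot_a below 0.1 N and contact force between outer_lid and pot_b below 0.1 N and contact force between outer_lid and flat_cover below 0.1 N and contact force between outer_lid and sauce_bottle below 0.1 N and contact force between outer_lid and spice_jar below 0.1 N and contact force between outer_lid and bowl_stack below 0.1 N and contact force between the arm and inner_lid below 0.2 N); the arm keeps its last pose, push and grip.
It fails at once if the two lids come apart while the inner lid is not on a pot, or the inner lid is lifted out again (z of outer_lid in the frame of inner_lid above 0.022 m and not (horizontal distance between inner_lid and pot_a below 0.012 m and z of inner_lid in the frame of pot_a between 0.07 and 0.086 m) and not (horizontal distance between inner_lid and pot_b below 0.012 m and z of inner_lid in the frame of pot_b between 0.07 and 0.086 m)).
It fails at once if the inner lid is jerked or moved while the outer lid is off (z of outer_lid in the frame of inner_lid above 0.022 m and linear speed of inner_lid above 0.1 m/s).
It fails at once if the double lid is dropped (linear speed of inner_lid above 0.4 m/s and contact force between the fingers and inner_lid below 0.05 N).
It fails at once if a pot or the flat cover is pushed more than 25 mm (distance of any of pot_a, pot_b, flat_cover from where it was at the start of the episode above 0.025 m).
It fails at once if a bystander is pushed more than 25 mm (distance of any of sauce_bottle, spice_jar, bowl_stack from where it was at the start of the episode above 0.025 m).
It also fails if it takes over 59 s, if anything falls off the work surface, if the arm or the gripper's body presses on something with over 40 N, if the wrist force passes 120 N, or if a joint passes its speed limit or range.

## Working session

There is one attempt and no reset: what is moved stays moved. The work goes in short steps, Python scripts to look and compute and a tool call to move; the robot and the scene stay as the last step left them, time stands still between calls to the robot, and variables do not carry over. Pictures are saved under pics/ and viewed, about 8 in all and at most 12, crops included, and the job is handed in when it is done.

Besides the shell and the picture viewer there is one more tool, called after "Emit:" by a JSON object that holds its "method" and its "body". send_rows: Moves the arm, as the interface text tells. Its arguments: {"type":"object","properties":{"steps":{"type":"string"},"newtons":{"type":"number"}},"required":["steps"]}

```bash
mkdir -p pics
cat > h.py <<'E'
import numpy as np,cv2
from rig import robot
def grab(n,f):
    c=robot.calibration(n); im=robot.grab_frame(n); cv2.imwrite(f'pics/{f}.png',im[:,:,::-1]); np.savez(f'pics/{f}.npz',**c); return im,c
def ray(c,u,v,z):
    R=np.array(c['R']);t=np.array(c['t']); o=-R.T@t; d=R.T@np.array([(u-c['cx'])/c['fx'],(v-c['cy'])/c['fy'],1]); return o+d*(z-o[2])/d[2]
def proj(c,X):
    p=np.array(c['R'])@np.array(X)+np.array(c['t']); return c['fx']*p[0]/p[2]+c['cx'],c['fy']*p[1]/p[2]+c['cy']
E
python3 - <<'E'
from h import *
for n in('top','side'):
    im,c=grab(n,n+'0'); print(n,{k:np.round(v,3).tolist() for k,v in c.items()})
s=robot.state(); print(s)
E
```

```text
top {'fx': 480.78, 'fy': 480.78, 'cx': 328.048, 'cy': 243.176, 'R': [[0.028, -1.0, 0.0], [-0.994, -0.027, -0.101], [0.101, 0.003, -0.995]], 't': [-0.093, 0.495, 0.97]}
side {'fx': 505.8, 'fy': 505.8, 'cx': 319.706, 'cy': 238.825, 'R': [[-0.965, -0.263, -0.007], [-0.178, 0.672, -0.719], [0.194, -0.693, -0.695]], 't': [0.476, 0.21, 0.867]}
{'time_s': 0.1, 'joint_positions': array([ 1.00990526,  0.47772664,  0.02232645,  1.55632399, -0.01151027,
        1.10929695, -0.08312745]), 'joint_velocities': array([ 1.07846621e-04, -1.03758206e-03,  1.86679876e-03, -2.55603941e-03,
       -5.34173493e-05, -9.29883119e-04,  1.06420316e-03]), 'joint_torque': array([ 3.31398296e-03, -5.97764146e+01,  1.61312733e+00, -2.81953686e+01,
        1.28225141e-02,  5.02938768e-03, -4.90618515e-05]), 'eef_pos': array([ 0.29509252, -0.60654613,  0.25542849]), 'eef_rot': array([-0.59920041,  0.37551256, -0.37450088,  0.59974851]), 'force': array([-0.34547446, -0.48922894, -0.23760007]), 'ft_torque': array([ 0.02157641, -0.0001634 , -0.00338214]), 'gripper_width': 0.08560696516004154}
```

View pics/top0.png

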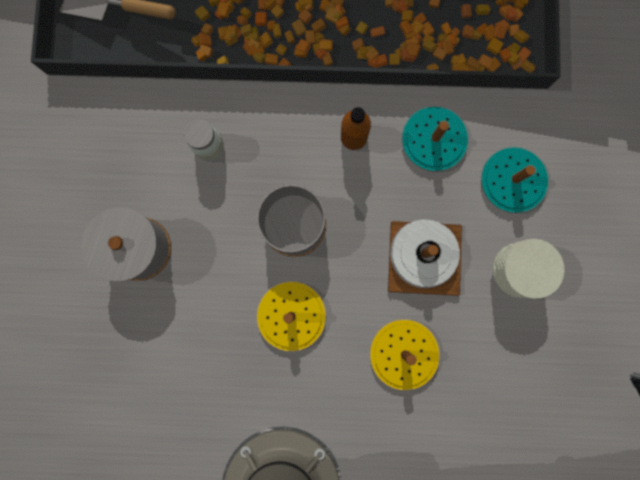

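View pics/side0.png

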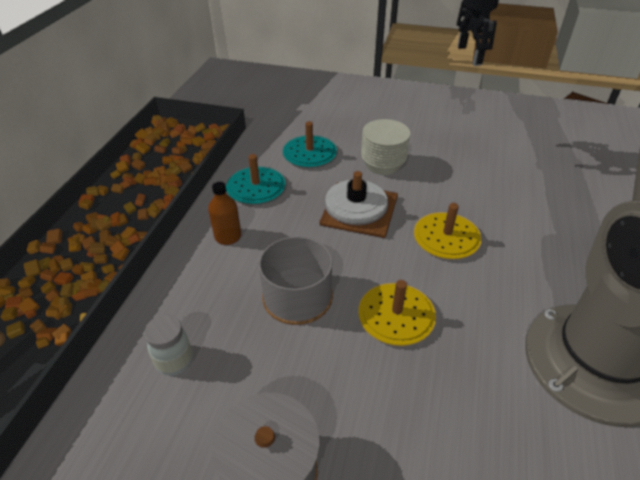

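Run:
```python
from h import *
from scipy.spatial.transform import Rotation as Ro
print(np.round(Ro.from_quat(robot.state()['eef_rot']).as_matrix(),3))
im=cv2.imread('pics/top0.png'); c=dict(np.load('pics/top0.npz'))
hsv=cv2.cvtColor(im,cv2.COLOR_BGR2HSV)
def blob(m,x0,y0,x1,y1,name):
    mm=np.zeros_like(m); mm[y0:y1,x0:x1]=m[y0:y1,x0:x1]
    cs,_=cv2.findContours(mm,cv2.RETR_EXTERNAL,cv2.CHAIN_APPROX_NONE); k=max(cs,key=cv2.contourArea)
    e=cv2.fitEllipse(cv2.convexHull(k)); print(name,np.round(e[0],1),np.round(e[1],1)); return e[0]
w=((hsv[...,2]>160)&(hsv[...,1]<50)).astype(np.uint8)*255
e=blob(w,380,210,470,300,'lid'); print(ray(c,*e,0.041))
bk=(hsv[...,2]<60).astype(np.uint8)*255
e=blob(bk,405,230,450,275,'collar'); print(ray(c,*e,0.079))
o=((hsv[...,1]>120)&(hsv[...,2]>70)).astype(np.uint8)*255
e=blob(o,405,230,450,275,'post')
pt=(292,219)
g=cv2.cvtColor(im,cv2.COLOR_BGR2GRAY)
print(ray(c,292,217,0.098))
cv2.imwrite('pics/crop.png',np.hstack([cv2.resize(im[205:300,385:470],(380,425)),cv2.resize(im[170:270,240:345],(420,400),interpolation=2)[:400].copy() if 0 else cv2.resize(im[175:270,250:335],(380,425))]))
```

```text
[[ 0.437 -0.001  0.899]
 [-0.899  0.001  0.437]
 [-0.002 -1.    -0.   ]]
lid [425.1 252.4] [64.1 65.8]
[ 0.48258312 -0.27689434  0.041     ]
collar [428.  251.8] [21.  23.3]
[ 0.48048688 -0.2749259   0.079     ]
post [431.7 249.7] [ 9.5 13.2]
[ 0.53886818 -0.00845403  0.098     ]
```

View pics/crop.png

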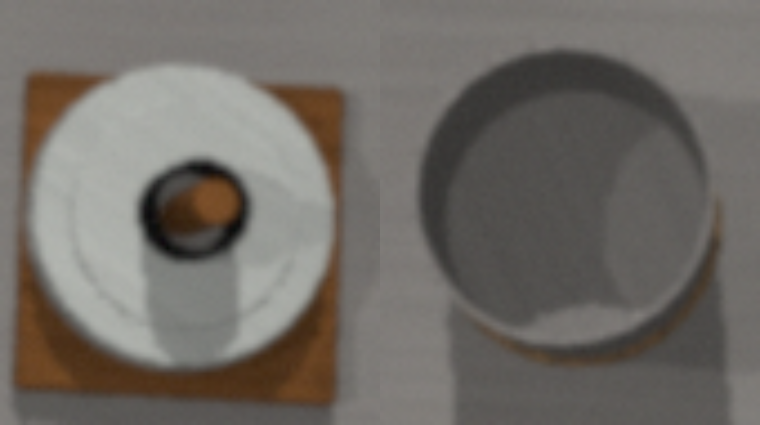

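Emit:
{"method": "send_rows", "body": {"steps": "-27 0 39 0 1;-54 0 78 0 1;-81 0 117 0 1;-108 0 155 0 1;-135 0 194 0 1;-162 0 233 0 1;-189 0 272 0 1;-216 0 310 0 1", "newtons": 40}}

```text
time_s: 0.9
eef_pos: [0.4798, -0.2747, 0.2556]
eef_rot: [-0.599, 0.376, -0.374, 0.6]
force: [1.1, -0.5, -0.5]
gripper_width: 0.0855
```

Run:
```python
from h import *
im,c=grab('wrist','w1'); s=robot.state(); print(s['time_s'],s['eef_pos'],s['eef_rot'],s['joint_velocities'].max())
t=dict(np.load('pics/top0.npz'))
print('post',ray(t,433.1,250.2,.109),'pot',ray(t,291.8,219.7,.098))
for X in [(0.481,-.276,.109),(0.481,-.276,.079),(.536,-.0085,.098)]: print(proj(c,X))
```

```text
0.95 [ 0.48456448 -0.26576812  0.25567455] [-0.59931331  0.3725005  -0.3710443   0.60364979] 0.16740665725916581
post [ 0.48109663 -0.2783532   0.109     ] pot [ 0.53360197 -0.00825402  0.098     ]
(np.float64(321.1121560334958), np.float64(227.87959672124788))
(np.float64(320.7873707801068), np.float64(215.63279477805864))
(np.float64(-73.47590235814533), np.float64(-69.33567483562456))
```

View pics/w1.png

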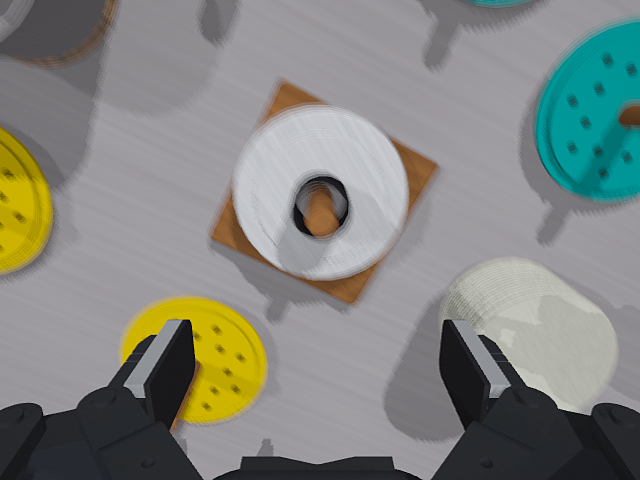

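Emit:
{"method": "send_rows", "body": {"steps": "8 20 -8 0 1;8 50 -8 0 0.8;8 60 -8 0 0.6;8 60 -8 0 0.6;8 60 -8 0 0.6;8 60 -8 0 0.6"}}

```text
time_s: 1.55
eef_pos: [0.4818, -0.2767, 0.1969]
eef_rot: [-0.599, 0.372, -0.372, 0.604]
force: [0.3, -0.6, -0.0]
gripper_width: 0.051
```

Run:
```python
from h import *
s=robot.state();im,c=grab('wrist','w2');  print(s['time_s'],s['eef_pos'],s['eef_rot'],abs(s['joint_velocities']).max())
for X in [(0.481,-.2775,.109),(0.481,-.2775,.079),(.536,-.0085,.098)]: print(proj(c,X))
print('z at .109 grid', ray(c,320,240,.109))
```

```text
1.55 [ 0.48175366 -0.2767016   0.19689364] [-0.5991707   0.37187072 -0.37190864  0.60364775] 0.0034172418086842174
(np.float64(319.71490804321957), np.float64(264.7289960705874))
(np.float64(319.54785522082045), np.float64(245.84454269406834))
(np.float64(-194.4628223628706), np.float64(-121.89262283619564))
z at .109 grid [ 0.49305044 -0.27161181  0.109     ]
```

View pics/w2.png

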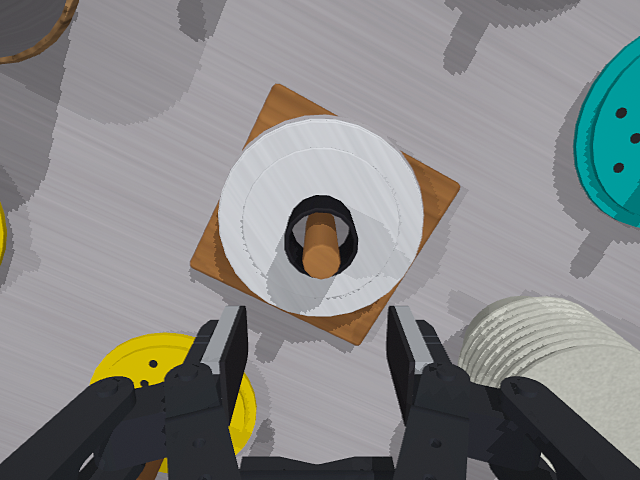

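Emit:
{"method": "send_rows", "body": {"steps": "0 30 0 0 0.6;0 60 0 0 0.6;0 85 0 0 0.6;0 90 0 0 0.6;0 90 0 0 0.4;0 90 0 0 0.2;0 90 0 0 0.1;0 90 0 0 0", "newtons": 70}}

```text
time_s: 2.4
eef_pos: [0.4834, -0.277, 0.1087]
eef_rot: [-0.599, 0.371, -0.373, 0.604]
force: [0.5, -0.9, 6.3]
gripper_width: 0.0176
```

Emit:
{"method": "send_rows", "body": {"steps": "0 0 0 0 0;0 0 0 0 0;0 0 0 0 0;0 -5 0 0 0;0 -10 0 0 0;0 -20 0 0 0;0 -30 0 0 0;0 -40 0 0 0"}}

```text
time_s: 3.2
eef_pos: [0.4832, -0.2772, 0.1498]
eef_rot: [-0.599, 0.37, -0.373, 0.604]
force: [0.9, -0.1, -5.0]
gripper_width: 0.0176
```

Emit:
{"method": "send_rows", "body": {"steps": "0 -30 0 0 0;0 -60 0 0 0;-15 -75 10 0 0;-45 -75 35 0 0;-80 -75 60 0 0;-100 -75 78 0 0;-109 -75 83 0 0;-109 -75 83 0 0"}}

```text
time_s: 4.0
eef_pos: [0.5085, -0.141, 0.226]
eef_rot: [-0.599, 0.369, -0.373, 0.605]
force: [0.2, -0.3, -5.3]
gripper_width: 0.0178
```

Emit:
{"method": "send_rows", "body": {"steps": "0 0 0 0 0;0 0 0 0 0"}}

```text
time_s: 4.2
eef_pos: [0.5082, -0.1426, 0.2262]
eef_rot: [-0.599, 0.37, -0.373, 0.604]
force: [0.3, -0.4, -5.2]
gripper_width: 0.0179
```

Run:
```python
from h import *
s=robot.state();im,c=grab('wrist','w3');im2,c2=grab('top','t3');  print(s['time_s'],s['eef_pos'],s['eef_rot'],s['force'])
print(proj(c,(.5336,-.0083,.098)),proj(c2,(.5336,-.0083,.098)))
cv2.imwrite('pics/c3.png',np.hstack([cv2.resize(im[:,:,::-1],(480,360)),cv2.resize(im2[175:270,250:335,::-1],(322,360))]))
```

```text
4.2 [ 0.5081577  -0.14261801  0.22623566] [-0.59923995  0.36982554 -0.37336235  0.603938  ] [ 0.27783763 -0.36803368 -5.21647686]
(np.float64(118.82420368904201), np.float64(94.66756071366498)) (np.float64(291.8238141026185), np.float64(219.70166552732923))
```

View pics/c3.png

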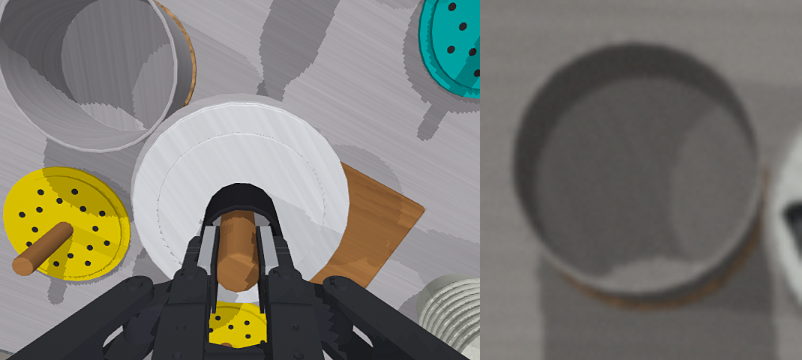

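Run:
```python
from h import *
c2=dict(np.load('pics/w2.npz')); print('post w2',ray(c2,321,262,.109),'collar',ray(c2,321,237,.079))
c=dict(np.load('pics/w3.npz')); im=cv2.imread('pics/w3.png')
P=np.array([ray(c,u*4/3,v*4/3,.098)[:2] for u,v in [(178,60),(150,127),(88,152),(40,138),(8,103)]])
A=np.c_[2*P,np.ones(len(P))]; s=np.linalg.lstsq(A,(P**2).sum(1),rcond=None)[0]; print('fit',s[:2],np.sqrt(s[2]+s[:2]@s[:2]))
b=cv2.resize(im[0:240,0:320],(800,600),interpolation=cv2.INTER_CUBIC)
for ctr,col in (((.5336,-.0083),(0,0,255)),(s[:2],(0,255,0))):
  for r in (.066,.063):
    q=np.array([proj(c,(ctr[0]+r*np.cos(a),ctr[1]+r*np.sin(a),.098)) for a in np.linspace(0,6.3,200)])*2.5
    cv2.polylines(b,[np.int32(q)],True,col,1)
cv2.imwrite('pics/c4.png',b)
```

```text
post w2 [ 0.48264113 -0.27741562  0.109     ] collar [ 0.48620651 -0.27582635  0.079     ]
fit [ 5.39144571e-01 -5.22965145e-04] 0.06854693070458244
```

View pics/c4.png

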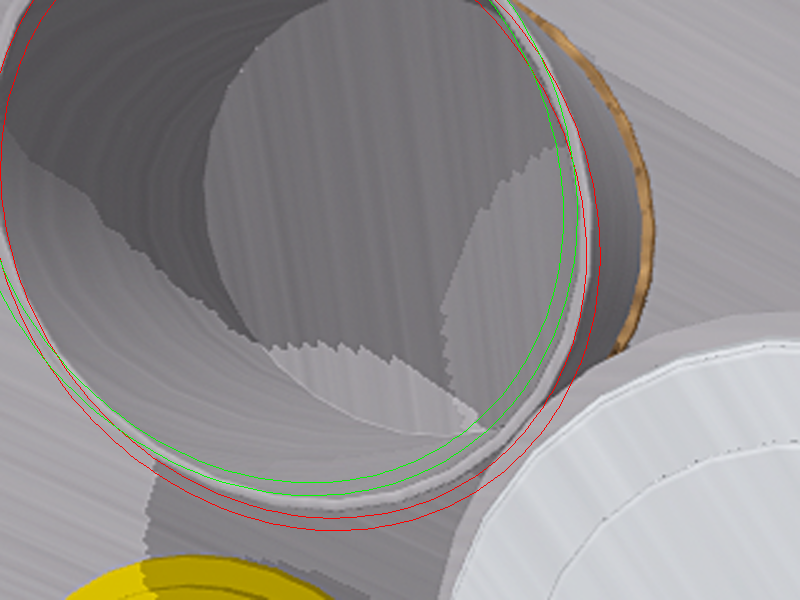

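Run:
```python
from h import *
from scipy.optimize import least_squares
c=dict(np.load('pics/w3.npz')); im=cv2.imread('pics/w3.png')
g=cv2.GaussianBlur(cv2.cvtColor(im,cv2.COLOR_BGR2GRAY),(3,3),0).astype(float)
for z in (.098,):
  ctr=np.array([.5355,-.0055])
  for it in range(5):
    P=[]
    for a in np.linspace(0,2*np.pi,180,endpoint=False):
      rs=np.arange(.058,.071,.0003); q=np.array([proj(c,(ctr[0]+r*np.cos(a),ctr[1]+r*np.sin(a),z)) for r in rs])
      if q.min()<2 or q[:,0].max()>637 : continue
      v=cv2.remap(g.astype(np.float32),q[:,:1].astype(np.float32),q[:,1:].astype(np.float32),1).ravel()
      i=v.argmax()
      if 3<i<len(rs)-4 and v[i]-v[:i].min()>12 and v[i]-v[i:].min()>12: P.append(ctr+rs[i]*np.array([np.cos(a),np.sin(a)]))
    P=np.array(P); f=least_squares(lambda p:np.hypot(*(P-p[:2]).T)-.0645,ctr,loss='soft_l1',f_scale=.001); ctr=f.x
  f3=least_squares(lambda p:np.hypot(*(P-p[:2]).T)-p[2],[*ctr,.0645],loss='soft_l1',f_scale=.001)
  print(z,len(P),ctr,np.abs(f.fun).mean(),f3.x)
```

```text
0.098 81 [ 0.5380765 -0.0044197] 0.00019460609520192997 [ 0.53793647 -0.00473881  0.0642273 ]
```

Emit:
{"method": "send_rows", "body": {"steps": "-20 0 16 0 0;-50 0 40 0 0;-80 0 64 0 0;-100 0 80 0 0;-110 0 88 0 0;-110 5 88 0 0;-110 14 88 0 0;-110 14 88 0 0"}}

```text
time_s: 5.1
eef_pos: [0.5363, -0.0072, 0.2108]
eef_rot: [-0.6, 0.372, -0.373, 0.602]
force: [-0.6, -0.3, -5.9]
gripper_width: 0.0175
```

Emit:
{"method": "send_rows", "body": {"steps": "0 0 0 0 0;0 0 0 0 0"}}

```text
time_s: 5.3
eef_pos: [0.5359, -0.0089, 0.2104]
eef_rot: [-0.6, 0.373, -0.374, 0.601]
force: [0.0, -0.1, -5.0]
gripper_width: 0.0176
```

Run:
```python
from h import *
s=robot.state();im,c=grab('wrist','w5');im2,c2=grab('side','s5');  print(s['time_s'],s['eef_pos'],s['eef_rot'],s['force'])
for C in((.538,-.0047),):
  for r in(.063,.066):
    q=np.int32([proj(c2,(C[0]+r*np.cos(a),C[1]+r*np.sin(a),.098)) for a in np.linspace(0,6.3,100)]); cv2.polylines(im2,[q-0],True,(255,0,0),1) if r==.066 else 0
    q=np.int32([proj(c,(C[0]+r*np.cos(a),C[1]+r*np.sin(a),.098)) for a in np.linspace(0,6.3,100)]); cv2.polylines(im,[q],True,(255,0,0),1)
cv2.imwrite('pics/c5.png',np.hstack([im[0:480,100:500,::-1],cv2.resize(im2[170:350,220:370,::-1],(400,480))]))
```

```text
5.3 [ 0.53587084 -0.0088822   0.21042118] [-0.59970269  0.37258234 -0.37389402  0.60145021] [ 0.04053031 -0.07801924 -5.00882763]
```

View pics/c5.png

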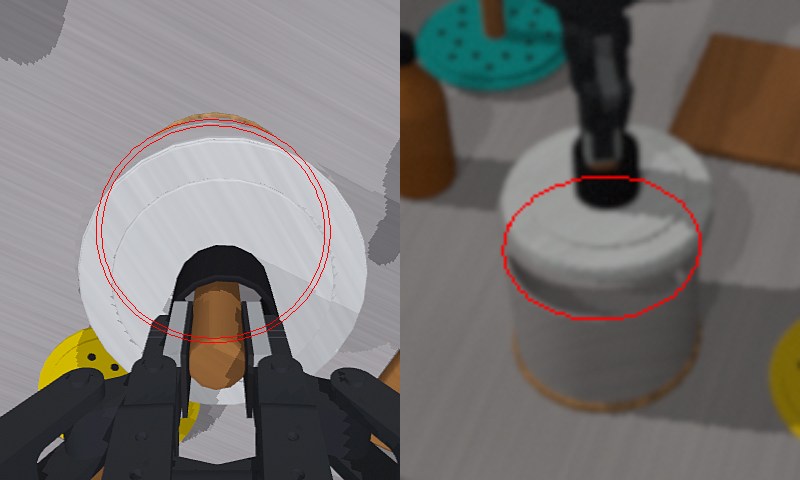

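Emit:
{"method": "send_rows", "body": {"steps": "-3 2 5 0 0;-3 6 5 0 0;-3 10 5 0 0;-3 14 5 0 0;-3 17 5 0 0;-3 20 5 0 0;-3 22 5 0 0;-3 22 5 0 0"}}

```text
time_s: 6.2
eef_pos: [0.5394, -0.0031, 0.1886]
eef_rot: [-0.6, 0.372, -0.374, 0.602]
force: [-0.1, 0.3, -5.9]
gripper_width: 0.0179
```

Emit:
{"method": "send_rows", "body": {"steps": "1 1 -1 0 0;1 3 -1 0 0;1 5 -1 0 0;1 6 -1 0 0;1 7 -1 0 0;1 7.5 -1 0 0;1 7.5 -1 0 0"}}

```text
time_s: 6.9
eef_pos: [0.5389, -0.0045, 0.1817]
eef_rot: [-0.6, 0.372, -0.374, 0.602]
force: [-4.3, -0.8, 4.4]
gripper_width: 0.0177
```

Emit:
{"method": "send_rows", "body": {"steps": "0 0 0 0 0.3;0 0 0 0 0.4;0 0 0 0 0.5;0 0 0 0 0.6;0 -5 0 0 0.6;0 -20 0 0 0.6;0 -40 0 0 0.65;0 -40 0 0 0.65"}}

```text
time_s: 7.7
eef_pos: [0.5405, -0.0043, 0.2244]
eef_rot: [-0.599, 0.371, -0.375, 0.603]
force: [0.2, -0.3, -1.0]
gripper_width: 0.0555
```

Run:
```python
from h import *
s=robot.state();im,c=grab('wrist','w6');im2,c2=grab('side','s6');  print(s['time_s'],s['eef_pos'],s['eef_rot'],s['force'])
print(proj(c,(.538,-.0047,.182)),proj(c,(.538,-.0047,.152)))
np.savez('pics/w6.npz',**c)
cv2.imwrite('pics/c6.png',np.hstack([im[0:480,100:500,::-1],cv2.resize(im2[170:350,220:370,::-1],(400,480))]))
```

```text
7.7 [ 0.54051491 -0.00432121  0.22442584] [-0.59859905  0.37072332 -0.37525835  0.60284705] [ 0.17579019 -0.34131546 -1.03040895]
(np.float64(316.75172341264414), np.float64(308.26771327190806)) (np.float64(316.6140287258188), np.float64(279.622555212529))
```

View pics/c6.png

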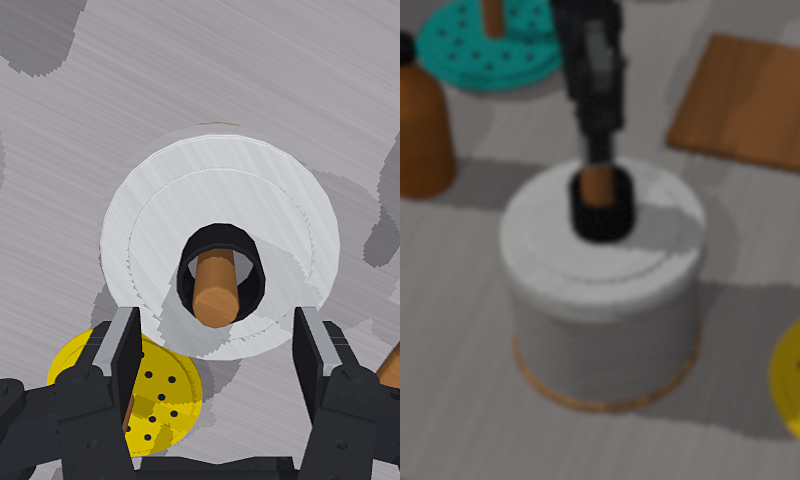

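Emit:
{"method": "send_rows", "body": {"steps": "1.5 10 -2 0 0.78;1.5 30 -2 0 0.78;1.5 50 -2 0 0.78;1.5 65 -2 0 0.78;1.5 74 -2 0 0.78;1.5 74 -2 0 0.78;1.5 74 -2 0 0.65;1.5 74 -2 0 0.58", "newtons": 30}}

```text
time_s: 8.6
eef_pos: [0.5387, -0.0066, 0.1485]
eef_rot: [-0.599, 0.372, -0.374, 0.602]
force: [-0.3, -0.9, 1.3]
gripper_width: 0.0497
```

Emit:
{"method": "send_rows", "body": {"steps": "0 0 0 0 0.54;0 0 0 0 0.5;0 0 0 0 0.46;0 0 0 0 0.42;0 0 0 0 0.3;0 0 0 0 0.3;0 0 0 0 0.3"}}

```text
time_s: 9.3
eef_pos: [0.5392, -0.0067, 0.1495]
eef_rot: [-0.599, 0.371, -0.375, 0.602]
force: [-1.1, -0.3, 5.5]
gripper_width: 0.0427
```

Emit:
{"method": "send_rows", "body": {"steps": "0 -1 0 0 0.3;0 -3 0 0 0.3;0 -6 0 0 0.3;0 -10 0 0 0.3;0 -14 0 0 0.3;0 -18 0 0 0.3;0 -22 0 0 0.3;0 -22 0 0 0.3", "newtons": 40}}

```text
time_s: 10.1
eef_pos: [0.5395, -0.0067, 0.1723]
eef_rot: [-0.599, 0.371, -0.375, 0.603]
force: [0.8, -0.1, -2.3]
gripper_width: 0.0427
```

Run:
```python
from h import *
s=robot.state();im2,c2=grab('side','s7');im,c=grab('wrist','w7');  print(s['time_s'],s['eef_pos'],s['force'])
cv2.imwrite('pics/c7.png',np.hstack([im[0:480,100:500,::-1],cv2.resize(im2[150:350,200:370,::-1],(400,480))]))
```

```text
10.1 [ 0.53951863 -0.00666584  0.17225244] [ 0.81443879 -0.07983382 -2.27316598]
```

View pics/c7.png

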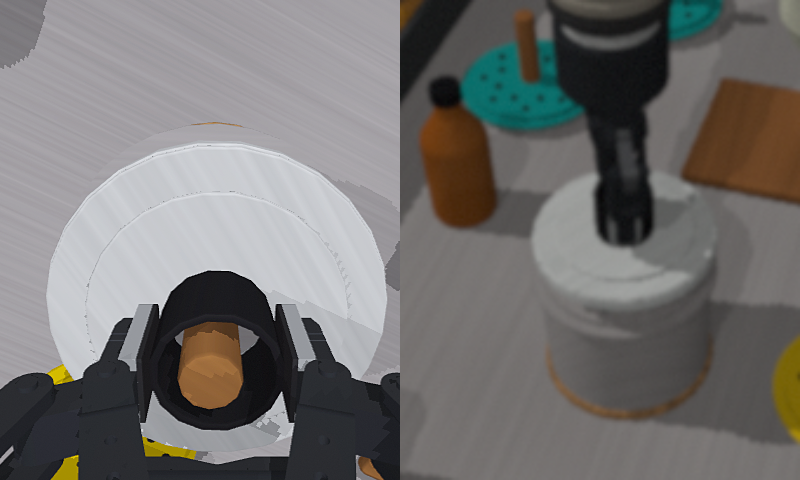

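Emit:
{"method": "send_rows", "body": {"steps": "0 -8 0 0 0.3;0 -20 0 0 0.3;0 -35 0 0 0.3;0 -50 0 0 0.3;0 -65 0 0 0.3;0 -80 0 0 0.3;0 -92 0 0 0.3;0 -100 0 0 0.3"}}

```text
time_s: 11.0
eef_pos: [0.5387, -0.0068, 0.2733]
eef_rot: [-0.598, 0.371, -0.376, 0.603]
force: [0.5, -0.4, -1.7]
gripper_width: 0.0424
```

Emit:
{"method": "send_rows", "body": {"steps": "0 -3 0 0 0.3;0 -3 0 0 0.3;0 -3 0 0 0.3;0 -3 0 0 0.3;0 -3 0 0 0.3;0 -3 0 0 0.3"}}

```text
time_s: 11.6
eef_pos: [0.5386, -0.0068, 0.276]
eef_rot: [-0.599, 0.371, -0.375, 0.603]
force: [0.8, 0.1, -3.6]
gripper_width: 0.0424
```

Run:
```python
from h import *
im2,c2=grab('side','s8');im,c=grab('top','t8'); s=robot.state(); print(s['time_s'],s['eef_pos'],s['force'],s['gripper_width'],abs(s['joint_velocities']).max())
cv2.imwrite('pics/c8.png',np.hstack([cv2.resize(im[150:300,200:350,::-1],(400,400)),cv2.resize(im2[100:350,180:430,::-1],(400,400))]))
```

```text
11.7 [ 0.53866003 -0.0067905   0.27610739] [ 0.41526633 -1.28127444 -2.12421633] 0.04230582176799945 0.0029727850100449683
```

View pics/c8.png

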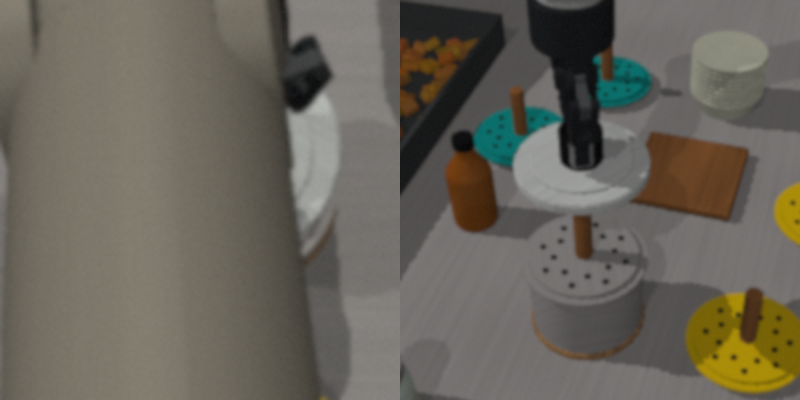

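```bash
python3 -c "
from rig import robot
print(robot.sign_off())"
```

```text
the job is handed in; nothing more can be done
None
```

I moved the double lid by its post to the open pot, lowered it in, let go, and lifted the outer lid off alone. I handed the job in at about 11.7 s with the arm still holding the outer lid; no verdict was given.

**Last checks, which looked good:**
- **Outer lid:** by the rise of the arm its origin is about 140 mm above the inner lid's (100 needed). It looks level in the side view. The grip reads 42 mm on the 44 mm collar, and the arm is still. The force readings are noisy, at about 2–3.6 N of weight.
- **Inner lid:** in the side view it sits level and flush in the pot. After I let go, the post top was within about 1 mm of where I expected it.
- **Bystanders:** the bottle, the bowl stack and the look-alikes visible in the last side view stand where they were. The covered pot and the spice jar were outside that crop; the arm did not go near them.

**Disagreements and limits:**
- **Pot position:** the top camera and the wrist camera differed by about 6 mm. I used the wrist fit, and the side view agreed with it.
- **Lateral force:** there was a sideways force of about 4 N as the lid seated. It was gone once the post was released.
- **Last top view:** the arm blocked it, so the final check of the inner lid comes from the side view only.

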